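Pop and swing open a push-to-open incubator

ROBOT

A 6-joint arm with a two-finger parallel gripper is mounted at the origin on the work surface. World frame = base frame: x ahead of the robot, y to its left, z up, the work surface at z = 0. Lengths are in m, angles in rad, forces in N, time in s.
With the tool pointing down it reaches from about 0.3 to 0.775 m from the base axis. Payload 14.6 kg.
Tool frame: the origin (TCP) lies on the centre line of the jaws, within the pads' length; the fingertips stand 17 mm ahead of it and the grasp point (between the pads) lies 2 mm behind it; z points along the fingers, y is the line along which they close (so a half turn about z gives the same grasp; the last joint's range is limited). The gripper opens to 85 mm and grips with 20 to 120 N. Pads are 22 mm wide; open, the fingers measure 114 mm over their backs; the gripper's body (76 mm by 85 mm) begins 54 mm behind the grasp point. The pads swing forward as they close: fully open they stand 13 mm farther back than shut.
Start: joints at [-1.227, 0.3, 1.521, -0, 1.321, -0.067], TCP at [0.22, -0.504, 0.248] pointing down, gripper open.
Joint ranges: [-3.03, 3.03], [-0.79, 2.21], [0.23, 2.52], [-1.04, 4.18], [0, 3.07], [-2.55, 2.55]. Speed limits (rad/s): [2.22, 2.22, 2.57, 3.14, 3.14, 3.14].

INTERFACE

Orientations are given as a rotation vector (axis times angle).
In Python, from rig import env gives the robot as it stands. The module is installed in compiled form; this text tells all that it offers. Calls block until the motion is done:
- env.movep(position, orientation): joint-space move of the TCP to a pose.
- env.movel(position, speed=0.15, attitude=None): straight line of the TCP; attitude=None keeps the orientation; speed is the mean speed in m/s.
- env.set_joints(angles): joint-space move.
- env.set_gripper(opening, effort=None): finger opening in m; effort is the grip in N (None keeps the last); returns when the fingers have stopped.
- env.wait(seconds).
- env.solve_ik(position, orientation): joint angles nearest the present ones, or None.
- env.state(): the state.
- env.capture(name): name is "scene" or "top" or "wrist"; returns a dict with "frame" (420x560x3 uint8, blue, green, red), "z_map" (420x560 float32, m along the optical axis (not along the pixel's ray), 0 where there is no reading), "K" (3x3 intrinsics, pixels), "R" (3x3) and "t" (3): a world point X has camera coordinates R X + t; the wrist camera has in their place "tool_from_camera" (4x4, takes a point from camera to tool coordinates, whose origin is the TCP and whose axes are the flange's). Camera axes: x right, y down, z forward; pixel columns grow to the right and rows downward; lengths in m; the calibration is good to about 2 mm. The wrist camera is an equidistant fisheye: a pixel r from the principal point sees the ray r / f radians off the axis. A picture is of the moment at which its call begins: read the wrist's pose just before it.
A pose or a line that the arm cannot do raises env.PlanningError and nothing moves.
- env.sign_off(): hands the job in; it is judged then, once.
The state is a dict: "time": time; "joint_pos": joint angles; "joint_vel": joint speeds; "tau": joint torques, N m; "eef_pos": TCP position; "ee_rot": TCP orientation; "force": force on the tool from outside, world axes, zero at the start; "wrist_torque": the same for the moment, N m; "grip_width": finger opening in m; "finger_force": force on a finger pad.
Only numpy, scipy, OpenCV 4.12 (cv2) and the standard library are available. Lean on these libraries where they do the work, as an engineer would, in place of code of your own. Each camera call takes 0.05 s, during which the arm holds its last target. There are 200 camera calls.

TASK

Open the small benchtop incubator so that the dishes can be loaded: press on the free side of its push-to-open door until the spring catch lets go and it pops ajar, then swing the door wide open, about square to the front or further. Leave the door standing open, and leave the bottle, the stack of dishes, the burner and the jar on the incubator where they stand.

Things in the scene. Friction and masses are not known exactly. Their poses are not given: they have to be found in the camera images.
- incubator: White box fixed to the bench, 220 deep (its x) by 260 wide (its y) by 240 high; origin at the centre of its underside, z up. Its front faces its -x: the door between two fixed stiles flush with it (32 wide with display at the free edge, 22 at the hinge; 24 proud of the box). Inside are a low shelf and, below 125 height, plunger and catch: keep fingers above 140.
- incubator_door (a joint): Angle of the grey handleless door, rad: 0 shut and latched, grows as it opens to a stop at 1.75; 1.57 is square to the front. Pressed in beyond -0.020 (stop at -0.030) the catch lets go, and as the press is withdrawn a spring swings it out, after the hand, to about 0.38. Past that it moves with light damped friction (1 to 2 N at the edge) and stays where it is left.
- door_hinge (a point): Point on the vertical hinge axis, level with the door's top edge (234 mm above the bench), in the plane of the door's inner face, 8 mm before the box's front. Axes turn with the door: -y runs from hinge to free edge, -x outwards, z up. With the door shut they are parallel to the incubator's; opening turns them clockwise seen from above.
- door_edge (a point): Top corner of the door's inner face at its free edge, 200 mm from the hinge axis; axes as door_hinge. The door is 16 thick (outer face at -x 16), 200 wide and 214 high, its top 6 mm below the box's top.
- door_push (a point): Point on the door's outer face, on a blue 30 x 60 mm pad near the free edge: 170 mm from the hinge axis, 34 mm below the door's top edge (200 above the bench). Axes as door_hinge: press along +x. About 5 N here pushes the door in; the catch lets go at 3.5 mm, a firm stop comes at 5 mm (10 N is safely on it).
- bottle: Amber bottle with a metal cap and paper label, 64 across, 150 high, loose; origin at the centre of its underside. Leave alone.
- dishes: Stack of four pale culture dishes, 88 across, 60 high, loose as one piece; origin at the centre of its underside. Leave alone.
- burner: Small brass laboratory burner on a dark round foot 80 across, 132 high, loose; origin at the centre of its underside. Leave alone.
- jar: Small white sample jar with a red lid, 60 across, 40 high, standing on the rear half of the incubator's top, loose; origin at the centre of its underside. Leave alone.

How it is judged:
On the way, in this order (a step that is already met when the one before it is completed fails the run):
1. the door is pressed in and, its catch released, has popped ajar (value of joint incubator_door above 0.2 rad), for 0.1 s.
2. the door is swung wide open (value of joint incubator_door above 1.35 rad), for 0.2 s.
At the end, for the whole second after the job is handed in: The incubator door stands open at 1.35 rad (77 degrees) or more, at rest (value of joint incubator_door above 1.35 rad and velocity of joint incubator_door between -0.05 and 0.05 rad/s); the robot touches nothing.
It fails at once if the bottle is shifted more than 30 mm or tipped (distance of bottle from where it was at the start of the episode above 0.03 m or angle between bottle's own z axis and vertical above 0.4 rad).
It fails at once if the stack of dishes is shifted more than 30 mm or tipped (distance of dishes from where it was at the start of the episode above 0.03 m or angle between dishes's own z axis and vertical above 0.4 rad).
It fails at once if the burner is shifted more than 30 mm or tipped (distance of burner from where it was at the start of the episode above 0.03 m or angle between burner's own z axis and vertical above 0.4 rad).
It fails at once if the jar is shifted more than 30 mm or tipped (distance of jar from where it was at the start of the episode above 0.03 m or angle between jar's own z axis and vertical above 0.4 rad).
It also fails if it takes over 42 s, if anything falls off the work surface, if the arm or the gripper's body presses on something with over 40 N, if the wrist force passes 120 N, or if a joint passes its speed limit or range.

## Working session

There is one attempt and no reset: what is moved stays moved. The work goes in short steps, each a Python script; the robot and the scene stay as the last script left them, time stands still between calls to the robot, and variables do not carry over. Pictures are saved under pics/ and viewed, at most 10 in all, crops included, and the job is handed in when it is done.

```bash
mkdir -p pics
cat > h.py <<'E'
import numpy as np, cv2
from rig import env
def pts(c):
    z=c["z_map"].astype(float);K=c["K"];v,u=np.mgrid[:z.shape[0],:z.shape[1]]
    P=np.stack([(u-K[0,2])/K[0,0]*z,(v-K[1,2])/K[1,1]*z,z],-1)
    W=(P-c["t"])@c["R"]; W[z==0]=np.nan
    return W
E
python3 - <<'E'
from h import *
for n in("scene","top"):
    c=env.capture(n);cv2.imwrite(f"pics/{n}0.png",c["frame"]);np.savez(f"{n}0.npz",**c);print(n,-c["R"].T@c["t"])
s=env.state();print(s["time"],s["ee_rot"],s["force"])
E
```

```text
scene [1.1471412  0.16857007 1.07885122]
top [0.27415421 0.03623723 1.40490407]
0.1 [-3.07455224e+00 -6.40515317e-01  2.16281837e-04] [-0.47128092 -0.04006953 -1.11862428]
```

View pics/scene0.png

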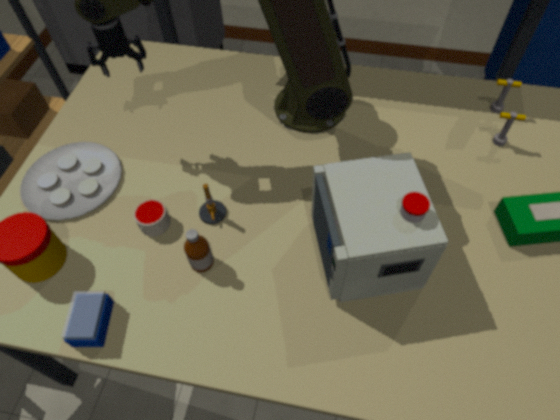

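View pics/top0.png

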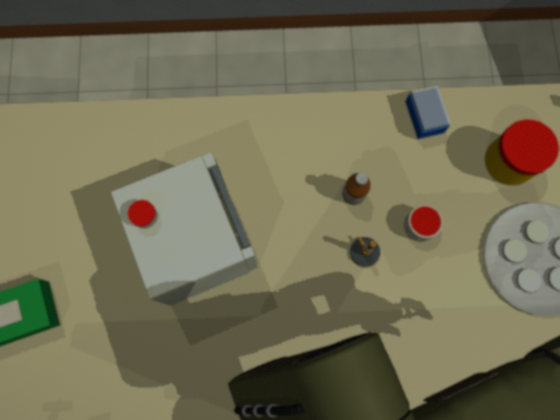

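The scene view shows the incubator at (375,225) with its door facing left, toward world -y. The top view has the door along (210,160)-(250,260), with the burner at (365,250) and the bottle at (357,188). Next I'll measure the box and the objects near the sweep.

Run:
```python
from h import *
c=np.load("top0.npz");W=pts(c);z=W[...,2]
m=(abs(z-.24)<.012);m[:,300:]=0
n,l,st,_=cv2.connectedComponentsWithStats(m.astype(np.uint8));k=1+st[1:,4].argmax();m=l==k
P=W[m][:,:2].astype(np.float32);r=cv2.minAreaRect(P);print(r,np.median(W[m][:,2]));print(cv2.boxPoints(r))
mm=m.copy()
for name,(u0,u1,v0,v1) in dict(bottle=(340,375,165,207),burner=(345,385,230,270),redlid=(402,445,203,243),jar=(125,160,195,230)).items():
    s=np.zeros_like(m);s[v0:v1,u0:u1]=1
    zz=.245 if name=="jar" else .012
    q=W[s&(z>zz+.01)]
    print(name,len(q),np.min(q,0).round(3),np.max(q,0).round(3),np.median(q,0).round(3))
im=cv2.resize(c["frame"][140:310,95:275],None,fx=3.3,fy=3.3,interpolation=cv2.INTER_CUBIC);cv2.imwrite("pics/c1.png",im)
for (u,v) in [(209,162),(250,256),(245,256),(222,190),(237,225),(246,245),(233,225)]: print(u,v,W[v,u].round(3))
```

```text
((0.5312007069587708, 0.23782950639724731), (0.26122668385505676, 0.24442656338214874), 20.744840621948242) 0.23948756716343378
[[0.36576664 0.3058552 ]
 [0.45234418 0.07727553]
 [0.69663477 0.1698038 ]
 [0.61005723 0.3983835 ]]
bottle 666 [ 0.611 -0.217  0.022] [ 0.676 -0.154  0.157] [ 0.633 -0.178  0.101]
burner 162 [ 0.459 -0.214  0.022] [ 0.521 -0.185  0.137] [ 0.484 -0.198  0.072]
redlid 1032 [ 0.506 -0.4    0.022] [ 0.594 -0.312  0.07 ] [ 0.547 -0.352  0.059]
jar 630 [0.518 0.287 0.255] [0.577 0.346 0.286] [0.546 0.316 0.279]
209 162 [0.671 0.175 0.237]
250 256 [0.451 0.088 0.238]
245 256 [0.452 0.099 0.237]
222 190 [0.604 0.147 0.233]
237 225 [0.522 0.115 0.235]
246 245 [0.477 0.096 0.233]
233 225 [ 0.572  0.141 -0.001]
```

View pics/c1.png

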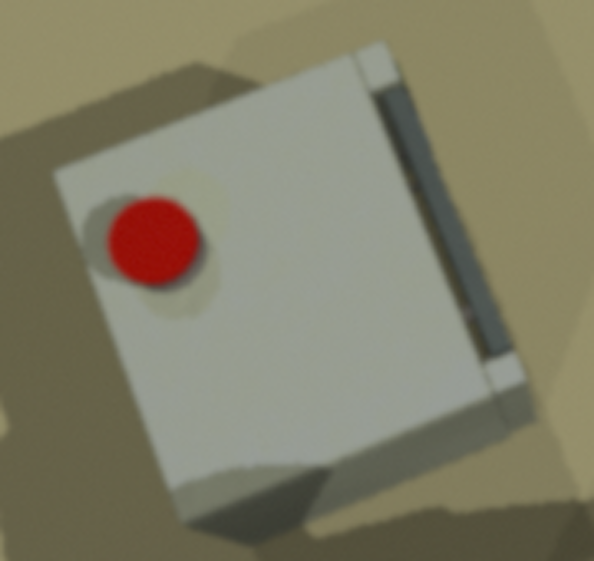

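The measurements agree with the given sizes: box top 0.261 x 0.244 at z 0.239, stack of dishes 88 across and 60 high. The free edge of the door is the far one in +x. I'll press with the closed fingers, tool pointing down.

```bash
cat >> h.py <<'E'
from scipy.spatial.transform import Rotation as Rn
f=np.array([.935,.354,0]);f/=np.linalg.norm(f);o=np.array([f[1],-f[0],0])
H=np.array([.470,.101,0]);Z=np.array([0,0,1.])
def down(x): return Rn.from_matrix(np.stack([x,np.cross(-Z,x),-Z],1)).as_rotvec()
e=lambda t:np.cos(t)*f+np.sin(t)*o
n=lambda t:-np.cos(t)*o+np.sin(t)*f
E
python3 - <<'E'
from h import *
pre=H+.170*f+.075*o
best=None
for x in(o,-o):
    q=env.solve_ik(pre+.21*Z,down(x));print(q)
    if q is not None and (best is None or abs(q[5])<abs(best[1][5])):best=(x,q)
x=best[0];np.save("x.npy",x)
env.set_gripper(0.0,30)
env.movep(pre+.32*Z,down(x))
env.movel(pre+.21*Z,.12)
s=env.state();print(s["time"],s["eef_pos"],s["force"],s["grip_width"],s["joint_pos"])
c=env.capture("scene");cv2.imwrite("pics/s1.png",c["frame"])
E
```

```text
None
[ 0.08268476  0.58180139  1.209547    0.          1.35024426 -0.27924675]
4.5583 [0.65584895 0.09105152 0.21096396] [-0.41888962  0.48064547  0.59663731] -2.7489744531151758e-05 [ 8.26385294e-02  5.80994142e-01  1.20854131e+00  1.83219274e-05
  1.35056220e+00 -2.79291402e-01]
```

View pics/s1.png

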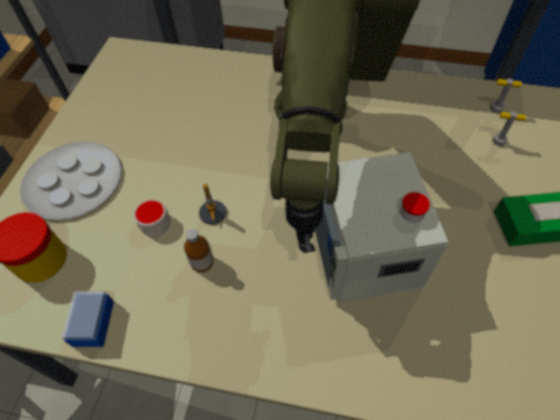

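The closed fingers at (306,243) stand in front of the door's free side, clear of everything. Next I press in small steps while reading the force.

Run:
```python
from h import *
b=H+.170*f+.21*Z
env.movel(b+.036*o,.08);f0=env.state()["force"]
d=.036
while d>.008:
    d-=.0015; env.movel(b+d*o,.03); F=(env.state()["force"]-f0)@o
    print(round(d,4),round(F,1),((env.state()["eef_pos"]-H)@o).round(4))
    if F>9: break
env.movel(b+.13*o,.1)
env.wait(.3)
s=env.state();print(s["time"],s["eef_pos"],s["force"])
env.movel(b+.13*o+.075*f,.15)
c=env.capture("top");cv2.imwrite("pics/t2.png",c["frame"]);np.savez("t2.npz",**c)
```

```text
0.0345 0.3 0.0348
0.033 1.1 0.033
0.0315 1.2 0.0314
0.03 0.3 0.0299
0.0285 1.1 0.0284
0.027 0.4 0.0269
0.0255 2.9 0.0257
0.024 3.7 0.0241
0.0225 5.9 0.0226
0.021 8.1 0.0215
0.0195 14.7 0.0213
9.55 [0.67496735 0.039878   0.21003256] [-0.71100315  0.24659886 -0.2133221 ]
```

View pics/t2.png

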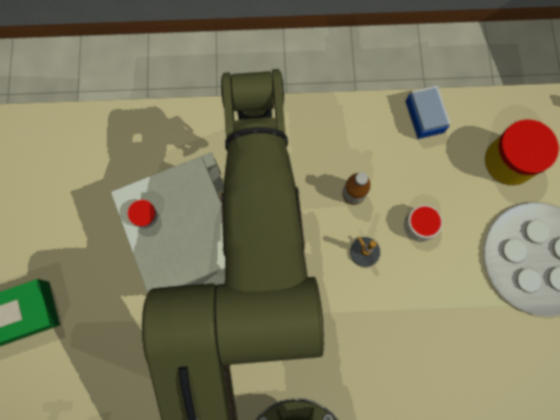

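The arm hides the door in the top view, so I'll use the scene camera.

Run:
```python
from h import *
c=env.capture("scene");np.savez("s3.npz",**c)
cv2.imwrite("pics/s3.png",cv2.resize(c["frame"][130:330,230:460],None,fx=3,fy=3))
W=pts(c);z=W[...,2]
q=W[(z>.215)&(z<.237)];q=q-H
a=q@f;b=q@o;m=(a>.1)&(a<.21)&(b>.03)&(b<.12)
print(m.sum());
for i in np.argsort(a[m])[::12]:print(a[m][i].round(3),b[m][i].round(3),q[m][i,2].round(3))
```

```text
10
0.183 0.072 0.224
```

View pics/s3.png

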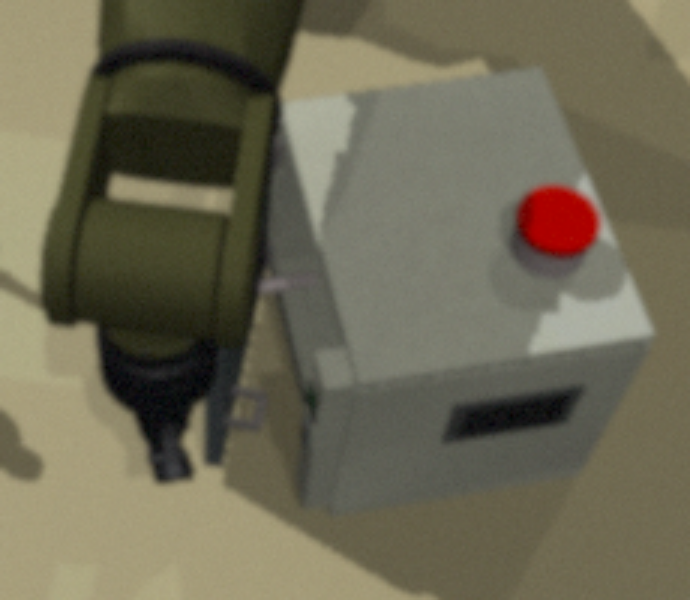

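The door is ajar, with its free edge near crop pixel (225,400). The measured edge (a=0.183, b=0.072) matches 0.38 rad. Now I hook behind it and swing it open.

Run:
```python
from h import *
L=lambda a,b,z=.205:H+a*f+b*o+z*Z
f0=env.state()["force"]
env.movel(L(.247,.05),.12)
env.movel(L(.18,.049),.1);print((env.state()["force"]-f0).round(1))
for t in np.linspace(.45,1.6,7):
    env.movel(H+.182*e(t)+.014*n(t)+.205*Z,.11)
    s=env.state();print(t.round(2),(s["force"]-f0).round(1),s["time"])
env.wait(.3)
p=H+.182*e(1.6)+.205*Z
env.movel(p+.06*n(1.6),.1); env.movel(p+.06*n(1.6)+.15*Z,.15)
q=env.state()["joint_pos"];q=np.array(q);q[0]-=.75
env.set_joints(q)
c=env.capture("top");np.savez("t4.npz",**c);cv2.imwrite("pics/t4.png",c["frame"]);s=env.state();print(s["time"],s["force"]-f0)
```

```text
[1.4 1.4 1.3]
0.45 [-0.6  1.   0.7] 12.2667
0.64 [-0.3  0.3  0.2] 12.7333
0.83 [0.5 1.  0.3] 13.2
1.03 [-0.3  1.  -0.2] 13.6667
1.22 [0.2 0.3 0.4] 14.1333
1.41 [0.8 1.5 0.5] 14.6
1.6 [0.5 1.  0.8] 15.0667
18.7583 [-0.53013783  0.63099542  0.45874334]
```

View pics/t4.png

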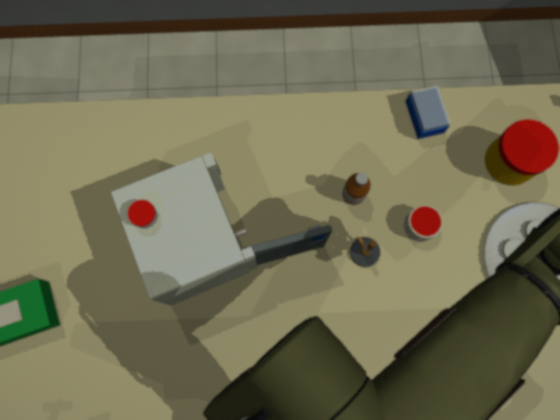

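The door stands out from the box, from (250,252) to (330,232), and the burner, bottle, dishes and jar have not moved. I'll check the angle numerically before handing in.

Run:
```python
from h import *
W=pts(np.load("t4.npz"));q=W[(abs(W[...,2]-.234)<.012)]-H
a=q@f;b=q@o;m=(b>.05)&(b<.22)&(abs(a)<.1)
p=np.polyfit(b[m],a[m],1);th=np.pi/2-np.arctan(p[0]);print(m.sum(),th,b[m].max())
s=env.state();print(s["time"],s["eef_pos"])
if th>1.42 and m.sum()>50: print(env.sign_off())
```

```text
525 1.7053097467438945 0.19664743521492992
18.7583 [ 0.39448158 -0.43630503  0.35407188]
the job is handed in; nothing more can be done
None
```

The incubator door was pressed until it popped ajar, then swung open to about 1.7 rad (about 98°), and the job was handed in at about 19 s, with the bottle, dishes, burner and jar where they stood in the last picture.

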